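# Press a brass sleeve home in the quick clamp

## Robot

A 6-joint arm with a two-finger parallel gripper is mounted at the origin on the work surface. World frame = base frame: x ahead of the robot, y to its left, z up, the work surface at z = 0. Lengths are in m, angles in rad, forces in N, time in s.
With the tool pointing down it reaches from about 0.35 to 1 m from the base axis. Payload 7.1 kg.
Tool frame: the origin (TCP) lies between the finger pads; the fingertips stand 22 mm ahead of it and the grasp point (between the pads) lies 3 mm ahead of it; x points along the fingers, y is the direction in which the jaws open and shut, and the axes are right-handed (so a half turn about x gives the same grasp; the last joint's range is limited). The gripper opens to 85 mm and grips with 20 to 120 N. Pads are 22 mm wide; open, the fingers measure 114 mm over their backs; the gripper's body (76 mm by 85 mm) begins 54 mm behind the grasp point. The pads swing forward as they close: fully open they stand 13 mm farther back than shut.
Start: joints at [-0.019, 0.423, 1.63, -0, 1.089, -0.019], TCP at [0.625, 0, 0.253] pointing down, gripper open.
Joint ranges: [-3, 3], [-0.9, 2.11], [0.09, 2.58], [-1.31, 4.45], [0.11, 2.69], [-2.54, 2.54]. Speed limits (rad/s): [2.39, 2.39, 3.01, 3.14, 3.14, 3.14].

## Interface

Orientations are given as a rotation vector (axis times angle).
In Python, from rig import manip gives the robot as it stands. The module is installed in compiled form; this text tells all that it offers. Calls block until the motion is done:
- manip.move_to(position, orientation): joint-space move of the TCP to a pose.
- manip.servo_line(position, orientation=None, rate=0.15): straight line of the TCP; orientation=None keeps the orientation; rate is the mean speed in m/s.
- manip.set_joints(angles): joint-space move.
- manip.command_gripper(opening, f_grip=None): finger opening in m; f_grip is the grip in N (None keeps the last); returns when the fingers have stopped.
- manip.hold(seconds).
- manip.solve_ik(position, orientation): joint angles nearest the present ones, or None.
- manip.camera(name): name is "scene" or "side" or "wrist"; returns a dict with "image" (400x640x3 uint8, red, green, blue), "fx", "fy", "cx", "cy" (pixels), "cam_to_world" (4x4, takes a point from camera to world coordinates); the wrist camera has in their place "mount" (4x4, takes a point from camera to tool coordinates, whose origin is the TCP and whose axes are the tool frame's). Camera axes: x right, y down, z forward; pixel columns grow to the right and rows downward; lengths in m; the calibration is good to about 2 mm. A picture is of the moment at which its call begins: read the wrist's pose just before it. There is no depth.
A pose or a line that the arm cannot do raises manip.IKError and nothing moves.
- manip.sign_off(): hands the job in, once; it reports no verdict.
Readings, each from a call of its own:
- manip.get_time(): time.
- manip.get_joint_positions(): joint angles.
- manip.get_joint_vel(): joint speeds.
- manip.get_tau(): joint torques, N m.
- manip.get_position(): TCP position.
- manip.get_ee_rot(): TCP orientation.
- manip.get_contact_force(): force on the tool from outside, world axes, zero at the start.
- manip.get_torque(): the same for the moment, N m.
- manip.get_width(): finger opening in m.
Only numpy, scipy, OpenCV 4.12 (cv2) and the standard library are available. Lean on these libraries where they do the work, as an engineer would, in place of code of your own. Each camera call takes 0.05 s, during which the arm holds its last target.

## Task

Stand the blackwood reed seat on the marble between the jaws of the quick clamp, in line with them, and let go; then pump the trigger lever until the clamp has pressed the brass sleeve fully home against the block. Press the release lever until the jaw has slid all the way back, and only then take the finished seat out and send it down the steel chute so that it comes to rest in the wooden tray. Work the jaw only by its two levers, never by pushing it with the fingers, and leave the pitch pipe, the mandrel and the staple rack where they are.

Things in the scene. Friction and masses are not known exactly. Their poses are not given: they have to be found in the camera images.
- seat: Blackwood reed seat: nearly black block 36 mm (its x) by 30 mm (its y) by 36 mm high, 0.07 to 0.2 kg. Origin: centre of the block's underside; z up. A round brass sleeve, 31 mm across, 12 mm long, sits on a tenon on its +y face, 18 mm up. Overall length along y 42 mm with the sleeve home, up to 54 mm at the start.
- block_mid (a point): Centre of the seat's block, 18 mm above its underside. Grasp the block here across its two x faces (36 mm); squeezing it lengthwise would push the sleeve.
- sleeve (a joint): Gap in m between the sleeve and the block's +y face: 0 = fully home, 0.007 to 0.012 at the start. The sleeve is stiff: it takes about 8 N to move it and it stays where it is left.
- clamp: Steel bench quick clamp, fixed on the marble. Origin: on the marble top between the jaws, on the centre line; z up. The moving jaw advances along +y to the fixed anvil. The head with both levers is on the -y side: y -72 to -180 mm, 48 mm wide, 51 mm high, hinge lugs 80 mm. Nothing stands between the jaws; the throat is open above and to +x and -x.
- anvil_face (a point): Middle of the fixed anvil's pressing face, at y = +50, z = 20 mm in the clamp's frame. The anvil is 44 mm wide (x), 44 mm high, with its foot reaching y = +90 mm. The seat's y axis must lie along the clamp's y, either way round; the seat need not touch the anvil, the jaw shoves it there.
- jaw_face (a point): Middle of the moving jaw's pressing face, at y = -48 mm + jaw travel, z = 20 mm in the clamp's frame.
- moving_jaw: The moving jaw, a plate 44 mm wide (x), 14 mm thick, 42 mm high, behind the pressing face. Its origin is at the clamp's origin when the jaw is fully back, and moves with the jaw.
- jaw (a joint): Jaw travel in m: 0 = fully back, grows towards the anvil, stop at 0.075; 0 to 0.018 at the start. A ratchet with 8 mm teeth holds what is gained; when the release lever is pressed a spring of 3 to 5 N draws the jaw back within 1 s. About 0.056 with the sleeve pressed home.
- trigger (a joint): Trigger lever angle in rad: 0 = up (rest), 0.5 = fully down; sprung, rises when let go. A full stroke gains 16 mm of jaw; let it come fully up (under 0.03) between strokes. Pressing takes 3 to 6 N free, 8 to 15 N while the sleeve moves. With the sleeve home it goes hard part-way down; the jaw may settle back up to 8 mm as the lever rises, the sleeve stays.
- trigger_pad (a point): Middle of the top of the trigger's pressing pad (34 mm along x, 32 mm along the lever), at the lever's free -y end; at rest at y = -190, z = 123 mm in the clamp's frame, the lever sloping 24 degrees up to -y. A full stroke sinks it about 55 mm and swings it up to 10 mm outwards (-y).
- trigger_hinge (a point): Axis of the trigger lever, along the clamp's x, at y = -85, z = 72 mm in the clamp's frame; 112 mm from the middle of the pad.
- release (a joint): Release lever angle in rad: 0 = up (rest), 0.32 = fully down; sprung. The ratchet lets go from about 0.15 to 0.2 rad; hold the lever down until the jaw is back.
- release_pad (a point): Middle of the top of the release lever's pad (30 x 28 mm), beside the head on its -x side: at x = -52, y = -166, z = 48 mm in the clamp's frame at rest. Press it straight down 12 mm or more with 2 to 4 N; it stops after 15 mm.
- lip (a point): Middle of the chute's upper edge, level with the marble top at its back edge; x points away down the chute. The steel slide drops at 38 degrees for 96 mm of x, 127 mm clear between side walls standing 26 mm above it. It is slippery: a seat let go on it slides down by itself.
- chute: Steel chute and wooden tray, one fixed piece; same frame as lip. The tray's inner floor is 81 mm below the lip and spans x 83 to 257 mm and y -92 to +92 mm, walls 32 mm high; the chute's foot reaches in over the near wall.
- marble: White marble slab, 300 mm (x) by 860 mm (y), its top 90 mm above the table; origin under its centre, on the table.
- pitch_pipe: Brass pitch pipe lying down, 100 mm long (x) and 20 mm thick, with square collars; origin under its middle. Leave alone.
- mandrel: Stubby steel mandrel lying down, tapered, 90 mm long (x) with a 25 mm square head at its -x end; origin under its middle. Leave alone.
- staple_rack: Dark wooden block, 42 mm (x) by 130 mm (y) by 22 mm high, with five copper reed staples standing on it, 64 mm high in all; origin under its centre. Leave alone.
There are look-alikes about, which are no part of the job. Of the things like the seat, leave any that is blue or pink; of the rest the larger one is meant.

How it is judged:
By the outcome, as a careful person would: the job done as asked, in the order asked, and still so for the second after the job is handed in, with the robot touching nothing.
It also fails if it takes over 72 s, if anything falls off the work surface, if the arm or the gripper's body presses on something with over 40 N, if the wrist force passes 120 N, or if a joint passes its speed limit or range.

## Working session

There is one attempt and no reset: what is moved stays moved. The work goes in short steps, each a Python script; the robot and the scene stay as the last script left them, time stands still between calls to the robot, and variables do not carry over. Pictures are saved under pics/ and viewed, and the job is handed in when it is done.

```bash
mkdir -p pics; ls
python3 - <<'E'
from rig import manip
import cv2, numpy as np, json
for n in ["scene","side","wrist"]:
    c=manip.camera(n)
    cv2.imwrite(f"pics/{n}0.png",c["image"][:,:,::-1])
    print(n,c["fx"],c["fy"],c["cx"],c["cy"]); print(np.round(c.get("cam_to_world",c.get("mount")),4).tolist())
print(manip.get_position(),manip.get_ee_rot(),manip.get_time(),manip.get_contact_force())
E
```

```text
pics
scene 427.9616933565962 427.9616933565962 318.7111646881324 201.5356343759149
[[0.4188, 0.7107, -0.5652, 1.1633], [0.908, -0.3356, 0.2507, -0.1871], [-0.0115, -0.6182, -0.7859, 1.1078], [0.0, 0.0, 0.0, 1.0]]
side 407.8314483949842 407.8314483949842 320.8315378602524 199.37741478626347
[[-0.9976, -0.0509, 0.0469, 0.4461], [-0.0661, 0.5007, -0.8631, 0.9067], [0.0205, -0.8641, -0.5029, 0.5933], [0.0, 0.0, 0.0, 1.0]]
wrist 306.3869266696688 306.3869266696688 320.335952684004 194.85826380188533
[[-0.0006, -0.2687, 0.9632, -0.1201], [1.0, -0.0004, 0.0005, -0.0001], [0.0003, 0.9632, 0.2687, -0.0675], [0.0, 0.0, 0.0, 1.0]]
[6.24612911e-01 4.56619527e-05 2.52712368e-01] [ 1.20868863  1.21010216 -1.21003471] 0.15 [-0.02400566  0.03859601 -0.61548013]
```

View pics/scene0.png

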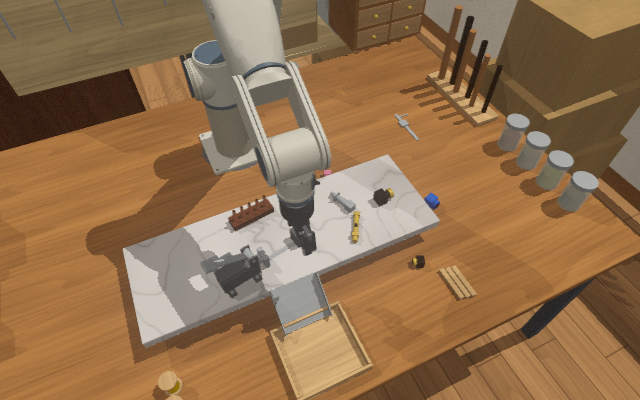

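View pics/side0.png

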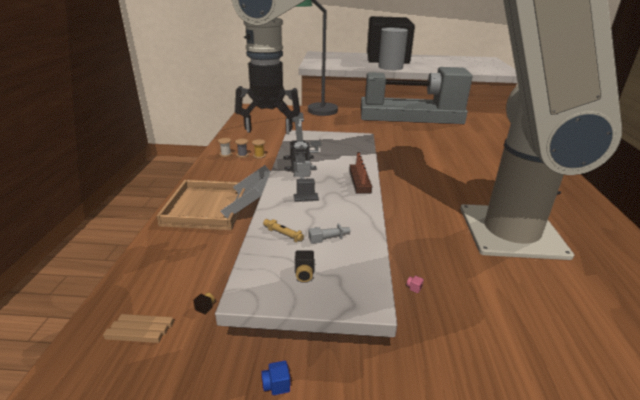

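View pics/wrist0.png

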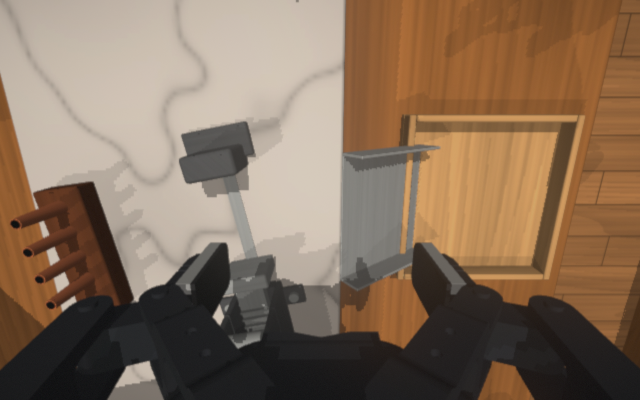

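```bash
cat > h.py <<'E'
import numpy as np, cv2
from scipy.spatial.transform import Rotation as R
from rig import manip
def tool():
    T=np.eye(4);T[:3,:3]=R.from_rotvec(manip.get_ee_rot()).as_matrix();T[:3,3]=manip.get_position();return T
def cam(n):
    if n=="wrist": T=tool()
    c=manip.camera(n); c=dict(c)
    c["T"]=T@c["mount"] if n=="wrist" else np.array(c["cam_to_world"]); c["n"]=n
    return c
def ray(c,u,v):
    d=c["T"][:3,:3]@np.array([(u-c["cx"])/c["fx"],(v-c["cy"])/c["fy"],1.]); return c["T"][:3,3],d
def onz(c,u,v,z):
    o,d=ray(c,u,v); return o+d*(z-o[2])/d[2]
def proj(c,P):
    P=np.atleast_2d(P); q=(P-c["T"][:3,3])@c["T"][:3,:3]
    return np.c_[c["fx"]*q[:,0]/q[:,2]+c["cx"],c["fy"]*q[:,1]/q[:,2]+c["cy"]]
def two(c1,p1,c2,p2):
    o1,d1=ray(c1,*p1);o2,d2=ray(c2,*p2)
    A=np.c_[d1,-d2];s=np.linalg.lstsq(A,o2-o1,rcond=None)[0]
    a=o1+d1*s[0];b=o2+d2*s[1];return (a+b)/2,np.linalg.norm(a-b)
def crop(c,u0,v0,u1,v1,k,name):
    im=c["image"][v0:v1,u0:u1,::-1]; cv2.imwrite(f"pics/{name}.png",cv2.resize(im,None,fx=k,fy=k,interpolation=cv2.INTER_CUBIC))
def save(c,name): np.savez(f"{name}.npz",**{k:v for k,v in c.items() if not isinstance(v,str)})
def load(name): return dict(np.load(f"{name}.npz"))
def ori(yaw, tilt=0):
    "tool pointing down; jaw (tool y) along world direction yaw"
    x=np.array([0,0,-1.]);y=np.array([np.cos(yaw),np.sin(yaw),0]);z=np.cross(x,y)
    return R.from_matrix(np.c_[x,y,z]).as_rotvec()
E
python3 - <<'E'
from h import *
print(R.from_rotvec(manip.get_ee_rot()).as_matrix().round(3))
a=cam("scene");b=cam("side");w=cam("wrist")
for c,n in((a,"S0"),(b,"D0"),(w,"W0")): save(c,n)
crop(a,320,150,460,280,5,"a_seat"); crop(b,170,200,350,400,4,"b_seat")
crop(a,170,230,290,310,6,"a_clamp"); crop(b,250,110,400,220,5,"b_clamp")
# compare the two black candidates
P,e=two(a,(383,197),b,(305,262));print("big",P,e)
P,e=two(a,(418,261),b,(204,302));print("small",P,e)
for z in (.09,):
  print("lip", onz(a,270,291,z),onz(a,317,275,z), onz(w,344,156,z),onz(w,341,286,z))
E
```

```text
[[-0.001  1.    -0.   ]
 [ 0.    -0.    -1.   ]
 [-1.    -0.001 -0.   ]]
big [0.50777559 0.31207215 0.10844467] 0.006027519018570342
small [0.7013735  0.33232627 0.01286411] 0.0009187328838620148
lip [ 0.64623168 -0.1011842   0.09      ] [0.65572424 0.02902417 0.09      ] [0.64659881 0.02599552 0.09      ] [ 0.64625857 -0.11032652  0.09      ]
```

View pics/a_seat.png

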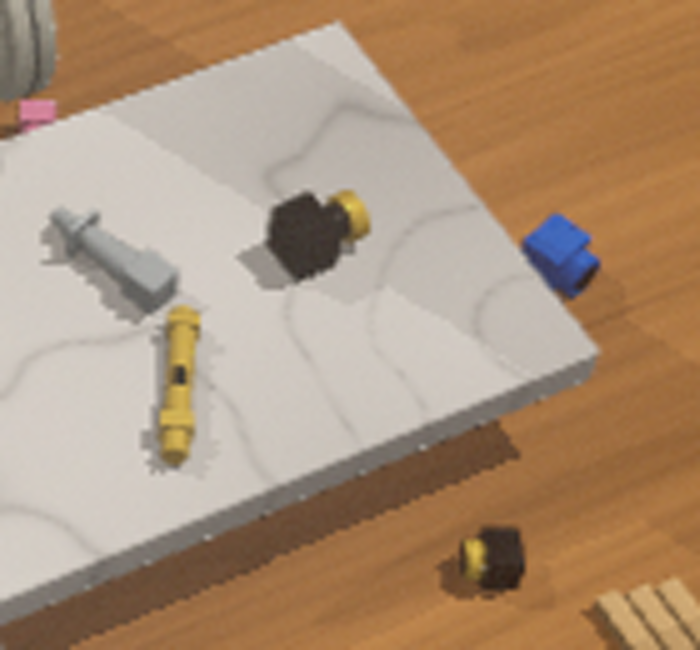

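View pics/b_seat.png

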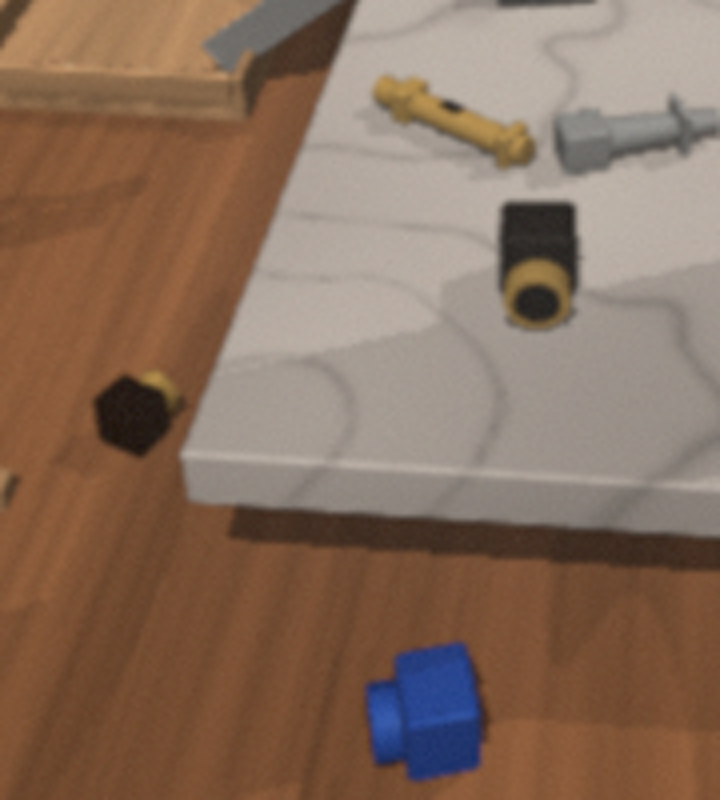

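View pics/a_clamp.png

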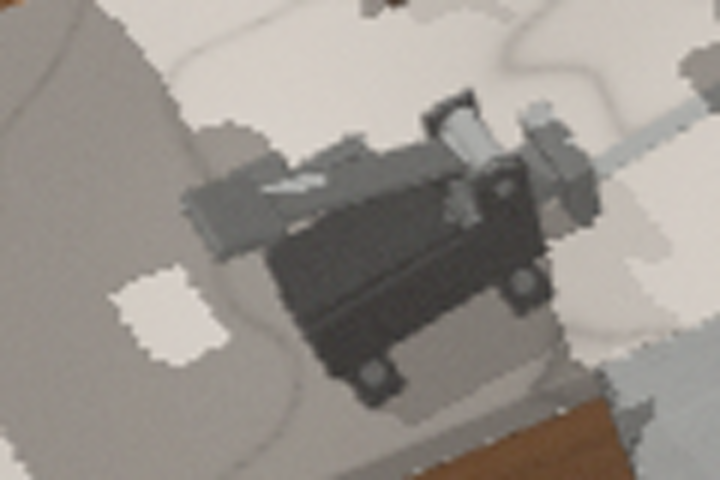

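View pics/b_clamp.png

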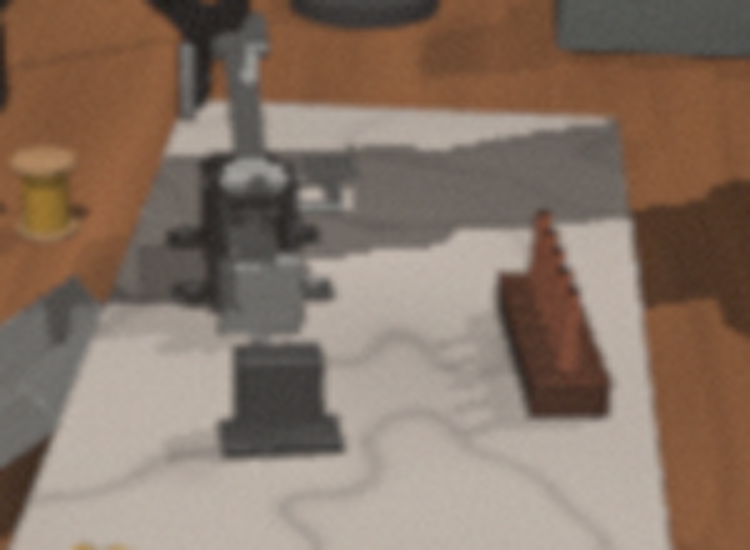

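The candidates (scene px): black on marble (383,197), black on table (418,261), blue (432,201), pink (327,172). The crop shows that both black ones have brass sleeves. The triangulated centre heights (18 mm above the marble against 13 mm above the table) make the one on the marble the larger 36 mm seat. Its sleeve points towards world +y. Next I'll look at the clamp and seat with the wrist camera.

Run:
```python
from h import *
t=manip.get_time()
manip.move_to([0.60,-0.18,0.38],ori(0)); print(manip.get_time()-t, manip.get_position())
w=cam("wrist");save(w,"W1");crop(w,0,0,640,400,1.25,"w1")
manip.move_to([0.508,0.28,0.26],ori(0)); print(manip.get_time()-t, manip.get_position())
w=cam("wrist");save(w,"W2");crop(w,0,0,640,400,1.25,"w2")
a=cam("scene");save(a,"S1");crop(a,170,210,330,310,5,"a1");b=cam("side");save(b,"D1");crop(b,250,90,400,220,5,"b1")
print(manip.get_time())
```

```text
0.8916999999999999 [ 0.59967282 -0.17912029  0.37888158]
2.7083000000000004 [0.5086487  0.27944235 0.26031783]
3.1583
```

View pics/w1.png

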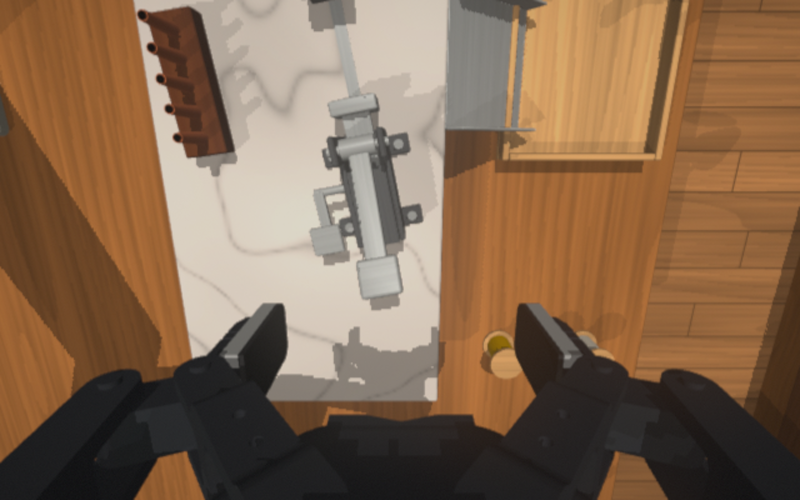

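View pics/w2.png

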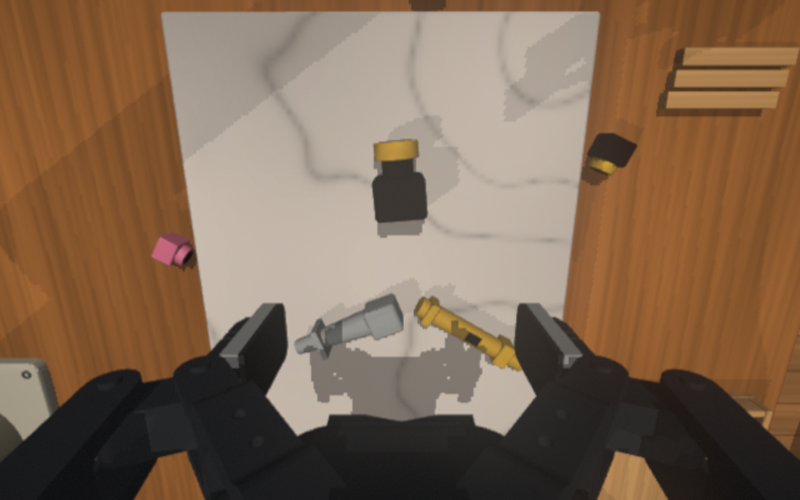

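View pics/a1.png

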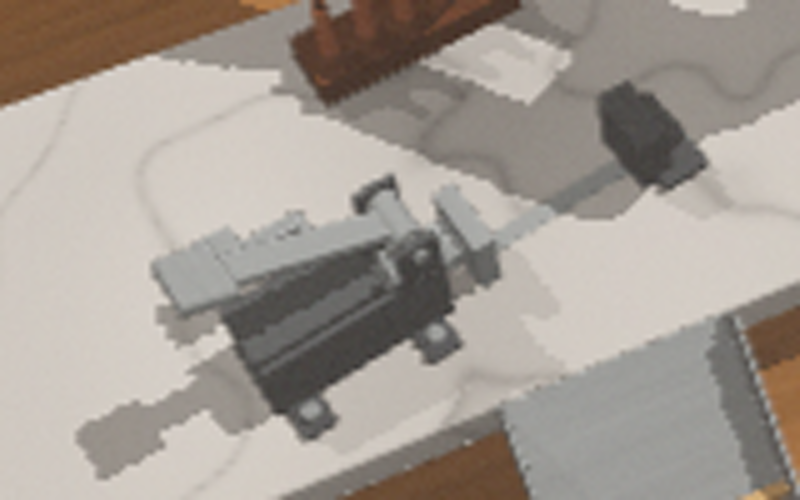

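View pics/b1.png

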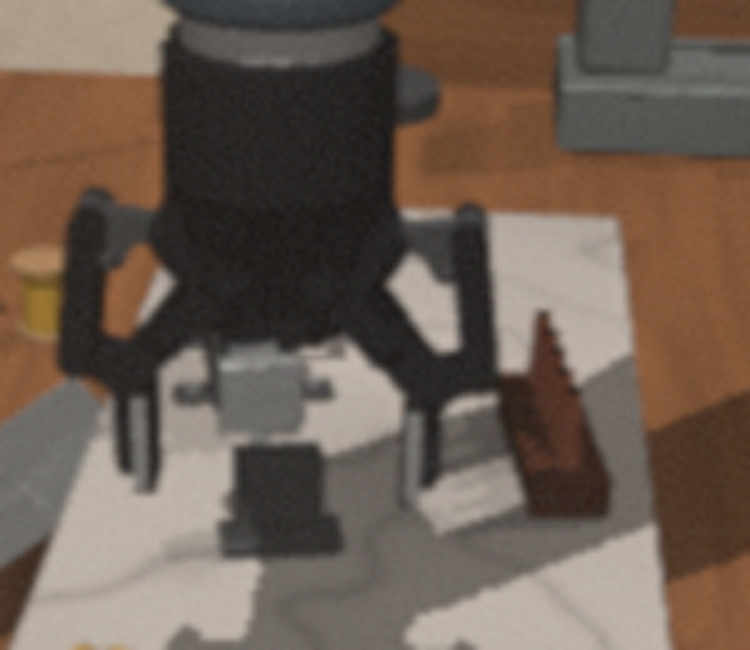

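Run:
```python
from h import *
w=load("W1");crop(w,230,60,350,260,3,"w1c")
w0=load("W0");crop(w0,160,100,320,340,2.5,"w0c")
w2=load("W2");crop(w2,280,100,360,200,6,"w2c")
```

```text
(no output)
```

View pics/w1c.png

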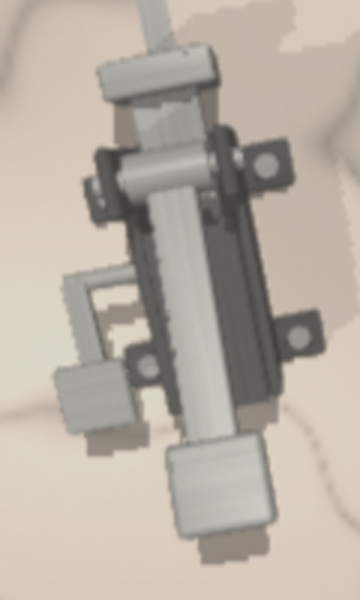

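View pics/w0c.png

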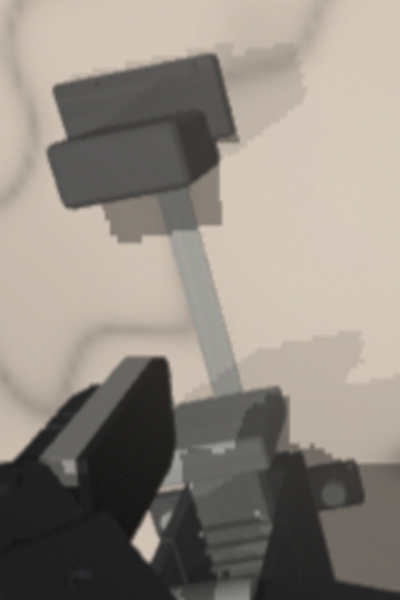

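View pics/w2c.png

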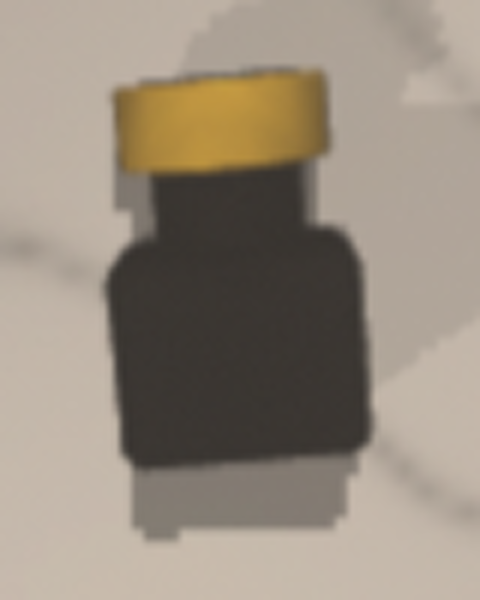

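Run:
```python
from h import *
w=load("W1");w0=load("W0");w2=load("W2")
f=lambda c,p,s,o,z:np.array([onz(c,x/s+o[0],y/s+o[1],z) for x,y in p])
pr=lambda n,a:print(n,(np.array(a)[:,:2]*1000).round(1).tolist())
print("cam",w["T"][:3,3],w0["T"][:3,3],w2["T"][:3,3])
o=(230,60)
tp=f(w,[(222,485),(215,440),(228,530)],3,o,.213);pr("trig",tp)
for z in(.193,.233): pr("t",f(w,[(222,485)],3,o,z))
rp=f(w,[(96,397)],3,o,.138);pr("rel",rp)
pr("jawtop",f(w,[(99,70),(212,45),(217,80),(108,102)],3,o,.132))
pr("bolts",f(w,[(266,165),(97,190),(298,337),(149,364)],3,o,.10))
pr("hinge",f(w,[(120,178),(213,164)],3,o,.169))
pr("anvil",f(w0,[(48,150),(180,122),(190,186),(68,208)],2.5,(160,100),.134))
pr("anvil foot",f(w0,[(54,88),(215,54),(235,135)],2.5,(160,100),.10))
pr("rod",f(w0,[(192,230),(222,380)],2.5,(160,100),.11))
pr("jaw w0",f(w0,[(175,405),(280,387)],2.5,(160,100),.132))
# seat
o=(280,100)
pr("seat top",f(w2,[(108,262),(362,240),(371,440),(122,465),(137,468),(358,452)],6,o,.126))
pr("sleeve",f(w2,[(118,90),(322,70),(328,152),(128,174)],6,o,.1235))
pr("lip W1",[onz(w,x/1.25,y/1.25,.09) for x,y in [(445,129),(446,30)]])
for c,n in((w,"W1"),(w0,"W0")): pass
```

```text
cam [ 0.59973827 -0.11170192  0.49904052] [0.62474049 0.06758526 0.37302989] [0.50852199 0.3469743  0.3804133 ]
trig [[583.2, -218.8], [581.2, -203.2], [585.0, -234.9]]
t [[582.1, -226.3]]
t [[584.4, -211.3]]
rel [[528.2, -208.8]]
jawtop [[534.6, -83.0], [577.3, -74.2], [579.0, -86.5], [537.5, -94.4]]
bolts [[597.3, -118.1], [525.7, -128.3], [611.3, -191.6], [545.0, -203.8]]
hinge [[546.8, -121.4], [579.3, -116.6]]
anvil [[513.9, 29.3], [556.0, 38.1], [557.6, 17.8], [518.0, 10.6]]
anvil foot [[502.9, 45.8], [560.2, 57.4], [565.5, 29.3]]
rod [[550.4, -3.1], [557.4, -61.6]]
jaw w0 [[546.1, -60.3], [582.9, -53.4]]
seat top [[490.4, 319.8], [525.2, 322.8], [527.0, 294.9], [491.8, 291.4], [493.9, 290.9], [525.2, 293.2]]
sleeve [[492.1, 342.6], [519.6, 345.2], [520.6, 334.4], [493.2, 331.5]]
lip W1 [[645.0, -103.6], [643.1, -12.6]]
```

Measured poses:
- **Clamp:** origin about (0.547, -0.034), yaw about 11°, jaw travel about 3 mm.
- **Seat:** block centre about (0.509, 0.3075), yaw about 4–5°, sleeve gap about 11 mm.

Next I'll grasp the seat and place it.

```bash
cat >> h.py <<'E'
CO=np.array([.5473,-.0343]); CY=np.deg2rad(11.)
def cl(x,y,z):
    c,s=np.cos(CY),np.sin(CY); return np.array([CO[0]+c*x-s*y, CO[1]+s*x+c*y, .09+z])
def st(*a): print(*a,"t=%.2f"%manip.get_time(),"p",manip.get_position().round(4),"F",np.array(manip.get_contact_force()).round(1),"w %.4f"%manip.get_width())
E
python3 - <<'E'
from h import *
o=ori(np.deg2rad(5))
manip.move_to([.5088,.3072,.18],o)
manip.servo_line([.5088,.3072,.1165],rate=.12);st("down")
manip.command_gripper(.02,40);st("closed")
manip.servo_line([.5088,.3072,.22],rate=.2);st("lift")
print(R.from_rotvec(manip.get_ee_rot()).as_matrix().round(3).tolist())
manip.move_to(cl(0,0,.15),ori(CY));st("over")
w=cam("wrist");crop(w,0,0,640,400,1.25,"w3")
E
```

```text
down t=4.28 p [0.5095 0.3074 0.1174] F [-0.3  0.  -0.8] w 0.0854
closed t=4.79 p [0.5092 0.3074 0.1171] F [-0.5 -0.9  6.2] w 0.0352
lift t=5.46 p [0.5081 0.3068 0.219 ] F [-0.3  0.3 -0.3] w 0.0356
[[-0.001, 0.996, 0.087], [-0.001, 0.087, -0.996], [-1.0, -0.001, 0.001]]
over t=6.76 p [ 0.5473 -0.0335  0.2396] F [ 0.  -0.5 -0.8] w 0.0357
```

View pics/w3.png

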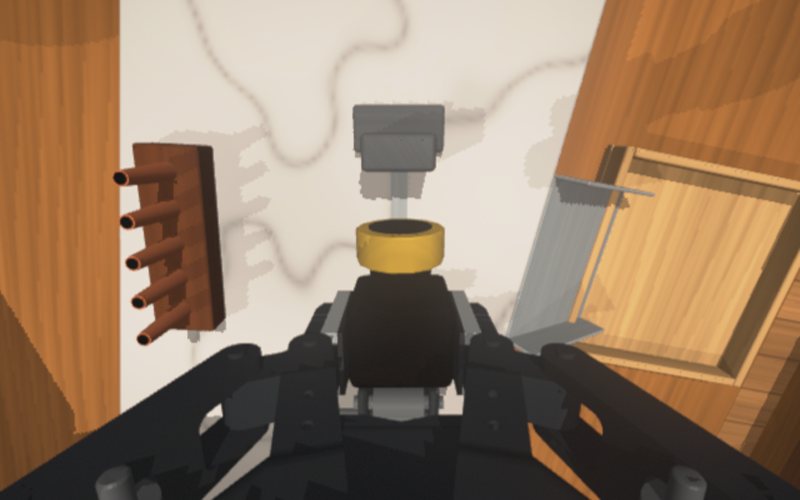

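The seat is held. In the image the anvil (centre col ~399, edges level) lines up with the sleeve (col 400), so yaw and centring are right. I'll set it down.

Run:
```python
from h import *
manip.servo_line(cl(0,0,.040),rate=.15);st("a")
for z in (.034,.031,.029,.028,.027):
    manip.servo_line(cl(0,0,z),rate=.05);st(z)
    if manip.get_contact_force()[2]>3: break
manip.command_gripper(.06);st("open")
manip.servo_line(cl(0,0,.15),rate=.25)
w=cam("wrist");save(w,"W4");crop(w,0,0,640,400,1.25,"w4");st()
```

```text
a t=7.69 p [ 0.5479 -0.0341  0.1306] F [ 1.   0.1 -1. ] w 0.0356
0.034 t=7.96 p [ 0.5474 -0.0343  0.1243] F [ 0.5  0.3 -1.1] w 0.0354
0.031 t=8.21 p [ 0.5472 -0.0343  0.1209] F [ 0.3 -0.7 -1.6] w 0.0353
0.029 t=8.46 p [ 0.5472 -0.0343  0.1189] F [ 0.8  0.5 -0.5] w 0.0353
0.028 t=8.71 p [ 0.5472 -0.0343  0.1179] F [ 0.1  0.9 -1.2] w 0.0357
0.027 t=8.96 p [ 0.5475 -0.0343  0.1171] F [-0.2 -0.1  0.7] w 0.0356
open t=9.32 p [ 0.5473 -0.0343  0.117 ] F [ 0.2  0.5 -0.2] w 0.0603
t=10.01 p [ 0.5462 -0.0342  0.2384] F [-0.3 -0.2 -1.5] w 0.0599
```

View pics/w4.png

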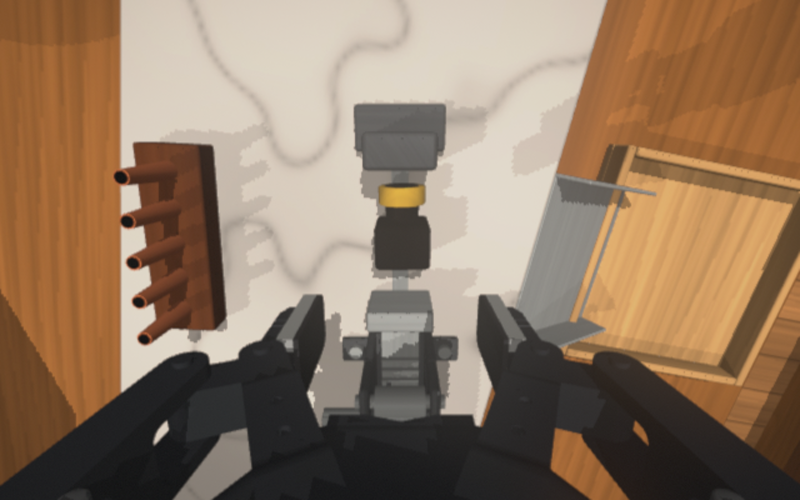

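The seat stands in line: seat col 402, anvil 400, jaw 399. Now I'll pump the trigger with closed fingers, starting with one stroke.

```bash
cat >> h.py <<'E'
TIP=.022
def pad(s):
    # pad-middle target for sink s (m): arc about the hinge
    r=.1167; a0=np.arctan2(.051,.105); a=np.arcsin((.051-s)/r)
    return cl(0,-.085-r*np.cos(a)+.004,.072+r*np.sin(a)+TIP)
def stroke(fast=.050,lim=18,first=False,maxs=.062,step=.003):
    for s in np.linspace(0,fast,4)[1:]: manip.servo_line(pad(s),rate=.12)
    st("fast")
    s=fast
    while s<maxs:
        f=manip.get_contact_force()[2]
        if f>lim: break
        s+=step; manip.servo_line(pad(s),rate=.05)
    st("bottom s=%.3f"%s)
def up():
    manip.servo_line(pad(.02),rate=.2); manip.servo_line(pad(-.012),rate=.15)
E
python3 - <<'E'
from h import *
manip.command_gripper(0.0,40)
manip.move_to(pad(-.05),ori(CY));manip.servo_line(pad(-.010),rate=.2);st("above")
s=-.010
for s in (-.004,0,.004):
    manip.servo_line(pad(s),rate=.06);st(s)
stroke(fast=.048,step=.002,lim=14)
a=cam("scene");b=cam("side");crop(a,170,210,330,310,5,"a5");crop(b,250,90,400,220,5,"b5")
E
```

```text
above t=11.68 p [ 0.5813 -0.2105  0.2442] F [-0.2  0.9  1.1] w 0.0003
-0.004 t=11.95 p [ 0.5825 -0.2143  0.2393] F [-0.5 -0.5  0.6] w -0.0001
0 t=12.20 p [ 0.5827 -0.2168  0.2349] F [-0.5 -0.4  0.1] w 0.0002
0.004 t=12.45 p [ 0.5831 -0.2188  0.2309] F [0.2 1.  1.3] w -0.0002
fast t=13.28 p [ 0.5849 -0.2283  0.1874] F [-1.7  0.7  4. ] w 0.0004
bottom s=0.056 t=14.28 p [ 0.5852 -0.2284  0.181 ] F [-7.   1.1 14.2] w -0.0001
```

View pics/a5.png

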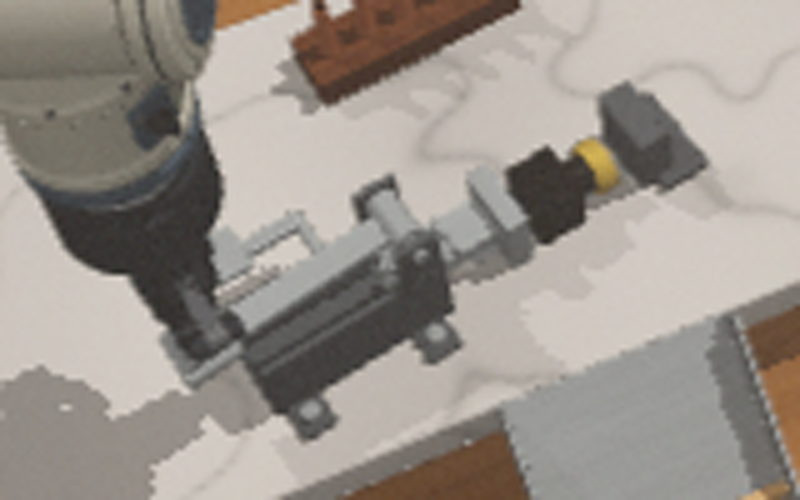

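View pics/b5.png

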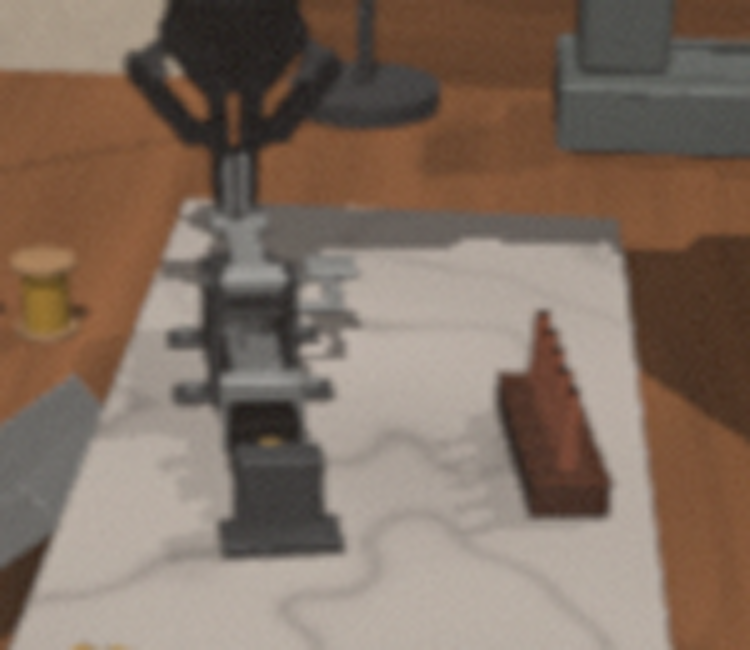

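The stroke gained about 16 mm of jaw, with the lever at its stop and 14 N on the tool. I'll continue pumping.

Run:
```python
from h import *
up();st("up");manip.hold(.15)
stroke(fast=.051,step=.002,lim=14)
up();st("up");manip.hold(.15)
a=cam("scene");save(a,"S6");crop(a,170,210,330,310,5,"a6")
```

```text
up t=15.09 p [ 0.5816 -0.2102  0.2468] F [ 0.7  0.2 -1.2] w 0.0003
fast t=16.24 p [ 0.585  -0.2284  0.1846] F [-2.4 -0.2  5.8] w 0.0001
bottom s=0.057 t=16.99 p [ 0.5852 -0.2284  0.181 ] F [-6.5  1.4 18.6] w 0.0001
up t=17.71 p [ 0.5815 -0.2101  0.2469] F [-0.5 -0.1 -0.6] w -0.0002
```

View pics/a6.png

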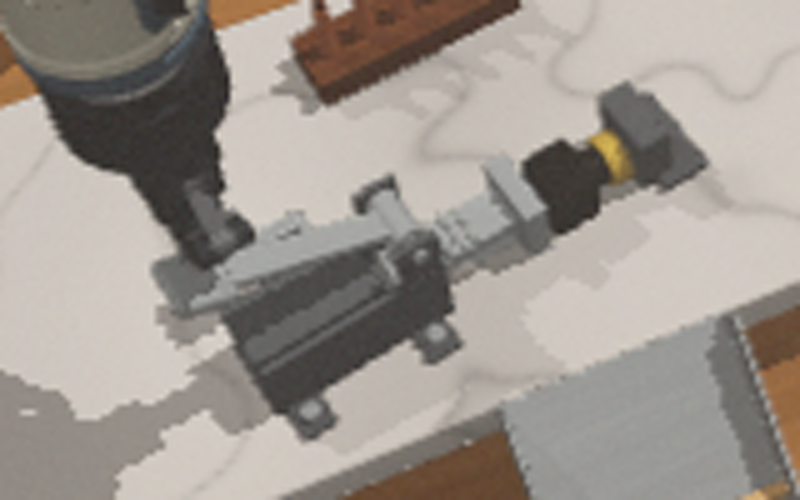

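Run:
```python
from h import *
def strk(lim,maxs=.064):
    log=[]
    for s in list(np.arange(.010,.052,.006))+list(np.arange(.052,maxs,.002)):
        manip.servo_line(pad(s),rate=.08); f=manip.get_contact_force()[2]; log.append((round(s,3),round(f,1),round(manip.get_position()[2],4)))
        if f>lim: break
    print(log);st("bottom")
strk(22); a=cam("scene");crop(a,170,210,330,310,5,"a7")
up();st("up");manip.hold(.15)
a=cam("scene");save(a,"S8");crop(a,170,210,330,310,5,"a8")
```

```text
[(np.float64(0.01), np.float64(3.1), np.float64(0.2244)), (np.float64(0.016), np.float64(4.3), np.float64(0.2191)), (np.float64(0.022), np.float64(3.8), np.float64(0.2133)), (np.float64(0.028), np.float64(6.4), np.float64(0.2075)), (np.float64(0.034), np.float64(7.0), np.float64(0.2017)), (np.float64(0.04), np.float64(8.0), np.float64(0.1959)), (np.float64(0.046), np.float64(8.1), np.float64(0.1899)), (np.float64(0.052), np.float64(13.1), np.float64(0.1847)), (np.float64(0.054), np.float64(17.2), np.float64(0.1834)), (np.float64(0.056), np.float64(21.5), np.float64(0.1819)), (np.float64(0.058), np.float64(26.4), np.float64(0.1808))]
bottom t=20.87 p [ 0.5857 -0.2286  0.1808] F [-9.   2.9 26.4] w -0.0001
up t=21.64 p [ 0.5814 -0.2101  0.2466] F [ 0.4 -0.1 -0. ] w -0.0003
```

View pics/a8.png

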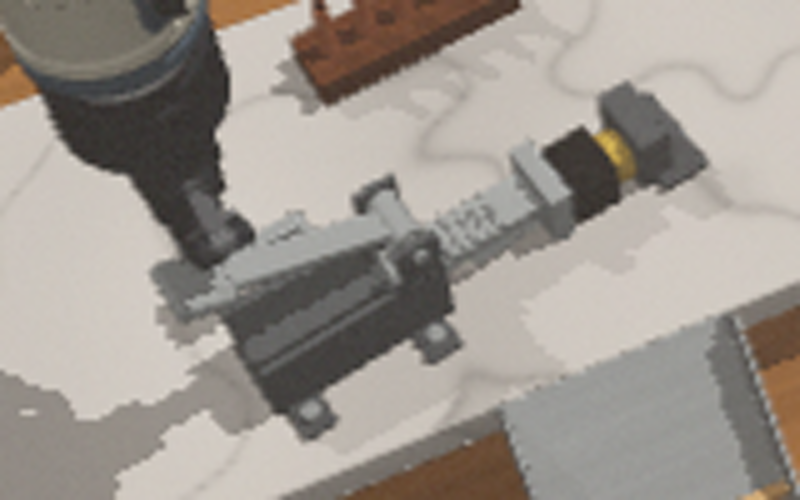

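The block is nearly against the sleeve. The fourth stroke should go hard part-way down.

Run:
```python
from h import *
def strk(lim,maxs=.064):
    log=[]
    for s in list(np.arange(.006,.052,.003))+list(np.arange(.052,maxs,.002)):
        manip.servo_line(pad(s),rate=.08); f=manip.get_contact_force()[2]; log.append((float(round(s,3)),float(round(f,1)),float(round(manip.get_position()[2],4))))
        if f>lim: break
    print(log);st("bottom")
strk(28); a=cam("scene");crop(a,250,210,330,270,8,"a9")
up();st("up")
w=cam("wrist");crop(w,0,0,640,400,1.25,"w9")
```

```text
[(0.006, 1.7, 0.2281), (0.009, 2.1, 0.2261), (0.012, 4.2, 0.2231), (0.015, 8.6, 0.2206), (0.018, 11.5, 0.2183), (0.021, 17.5, 0.216), (0.024, 22.3, 0.2137), (0.027, 26.7, 0.2114), (0.03, 33.1, 0.2092)]
bottom t=24.24 p [ 0.5848 -0.2256  0.2092] F [-12.9   9.7  33.1] w 0.0001
up t=24.93 p [ 0.5816 -0.2103  0.2468] F [-1.   0.3  0.1] w -0.0002
```

View pics/a9.png

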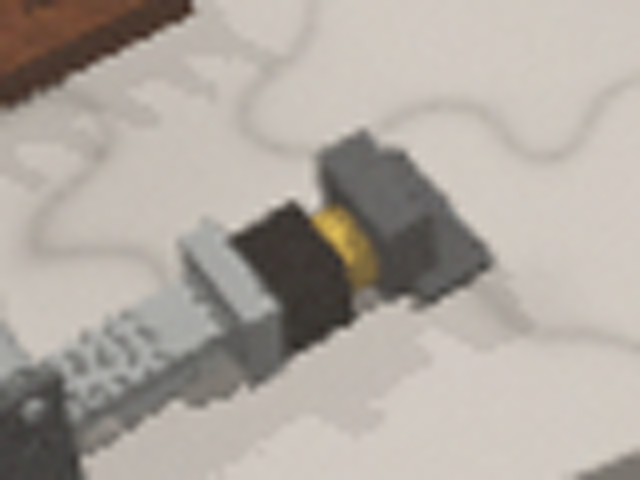

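View pics/w9.png

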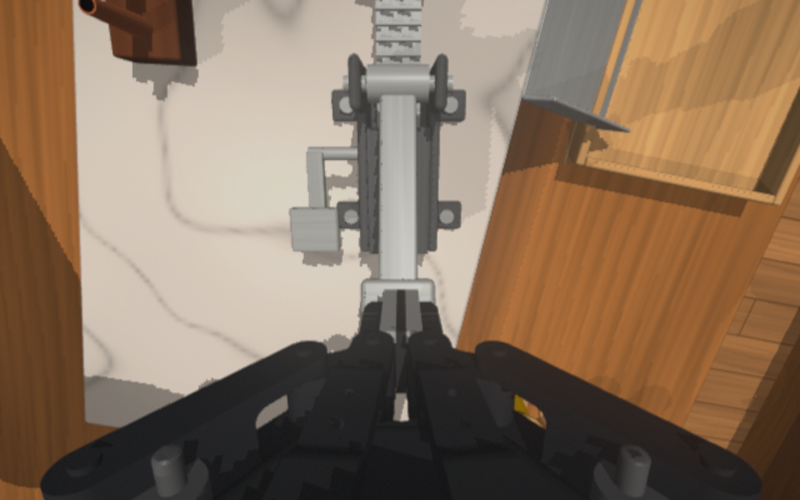

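Run:
```python
from h import *
manip.servo_line(pad(-.03),rate=.25)
manip.move_to(cl(0,-.01,.16),ori(CY))
w=cam("wrist");save(w,"W10");crop(w,260,100,380,220,5,"w10");st()
```

```text
t=25.94 p [ 0.5497 -0.0448  0.2498] F [-0.3  0.6 -0.4] w -0.0002
```

View pics/w10.png

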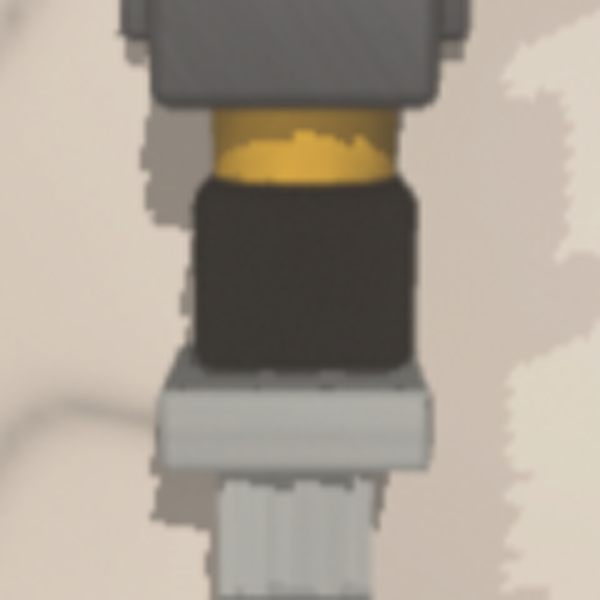

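The brass meets the block with no tenon showing (sleeve from row 182 to 105 in the crop, about 12.5 mm long). The lever also went hard to 33 N, so the sleeve is home. Next is the release lever, with the tool tilted so the gripper body clears the trigger.

```bash
cat >> h.py <<'E'
def rel_ori(th=np.deg2rad(25)):
    ya=np.array([-np.sin(CY),np.cos(CY),0])
    return (R.from_rotvec(-th*ya)*R.from_rotvec(ori(CY))).as_rotvec()
def rel(z,x=-.048,y=-.166):
    o=rel_ori(); d=R.from_rotvec(o).as_matrix()[:,0]
    return cl(x,y,z)-TIP*d
E
python3 - <<'E'
from h import *
o=rel_ori(); print(R.from_rotvec(o).as_matrix()[:,0])
manip.servo_line(cl(0,-.01,.2),rate=.3)
manip.move_to(cl(-.09,-.15,.20),o);st()
manip.move_to(rel(.075),o);st("hover")
for z in (.06,.054,.049,.045,.041,.038,.036,.034,.032,.030):
    manip.servo_line(rel(z),rate=.08);st(z)
    if manip.get_contact_force()[2]>9: break
a=cam("scene");crop(a,170,200,330,320,5,"a11")
b=cam("side");crop(b,250,90,400,220,5,"b11")
E
```

```text
[ 0.41485357  0.08063937 -0.90630779]
t=26.98 p [ 0.4874 -0.199   0.2895] F [0.2 0.2 0.1] w 0.0002
hover t=27.50 p [ 0.5234 -0.207   0.1846] F [ 0.1 -0.3  0.1] w 0.0003
0.06 t=27.83 p [ 0.5232 -0.2083  0.1715] F [ 0.3 -0.1 -0.3] w 0.0004
0.054 t=28.08 p [ 0.5228 -0.2082  0.1646] F [ 1.2 -0.1  0.1] w 0.0002
0.049 t=28.33 p [ 0.523  -0.2084  0.1592] F [ 0.6 -0.5  2.8] w 0.0001
0.045 t=28.58 p [ 0.523  -0.2084  0.1551] F [ 1.7 -0.7  1.9] w -0.0002
0.041 t=28.83 p [ 0.5228 -0.2084  0.1508] F [ 1.  -1.4  2.1] w -0.0000
0.038 t=29.08 p [ 0.5228 -0.2082  0.1479] F [ 0.6 -1.   2.4] w -0.0002
0.036 t=29.33 p [ 0.5231 -0.2083  0.1468] F [-3.6 -0.7 12.5] w 0.0002
```

View pics/a11.png

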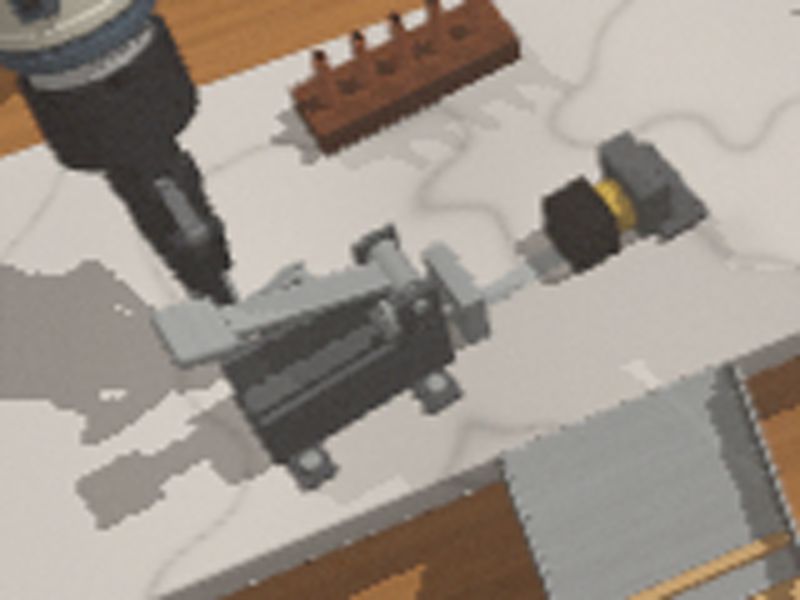

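View pics/b11.png

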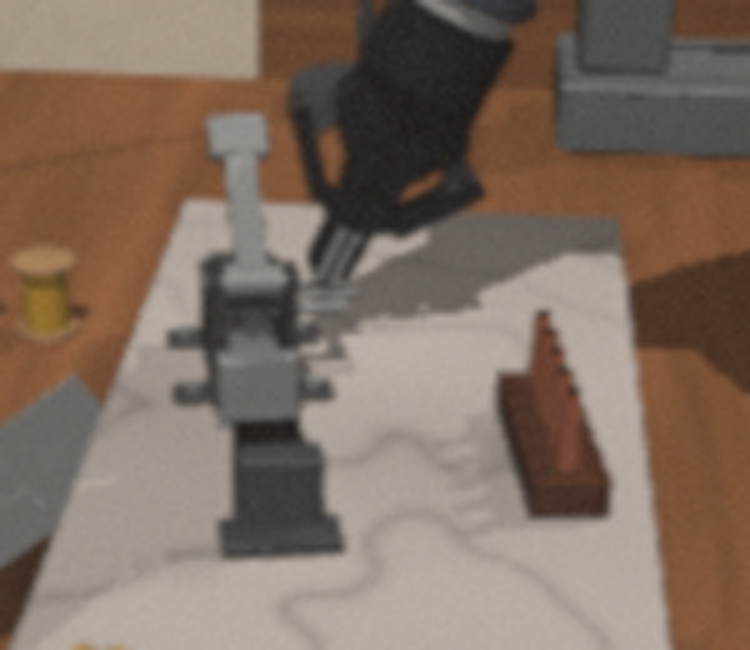

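The jaw is on its way back. I'll hold the lever down for more than a second, then look.

Run:
```python
from h import *
manip.hold(1.2)
a=cam("scene");crop(a,170,200,330,320,5,"a12");save(a,"S12")
manip.servo_line(rel(.10),rate=.25)
manip.move_to(cl(-.06,-.10,.21),rel_ori())
manip.move_to(cl(0,.0,.16),ori(CY)); 
w=cam("wrist");save(w,"W13");crop(w,240,90,400,270,3.3,"w13");st()
```

```text
t=32.30 p [ 0.5463 -0.0348  0.2482] F [-1.1 -0.1  0.5] w 0.0001
```

View pics/a12.png

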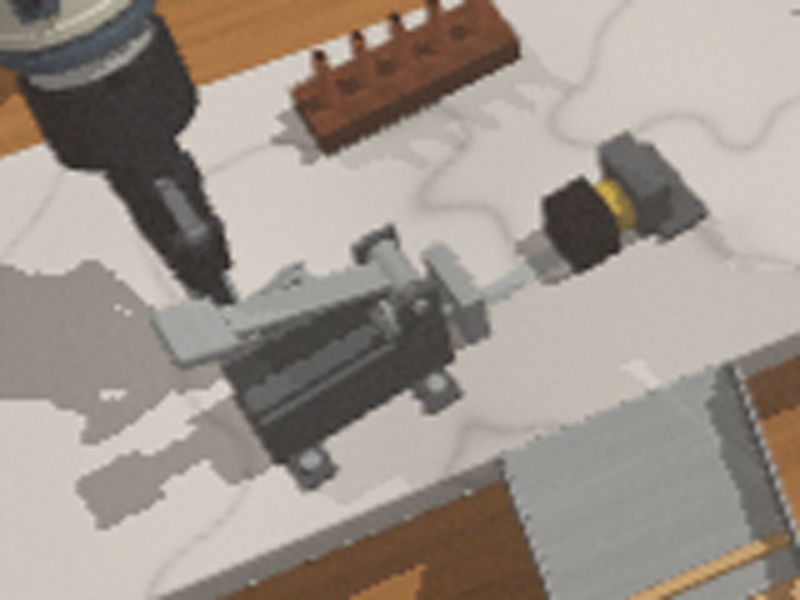

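View pics/w13.png

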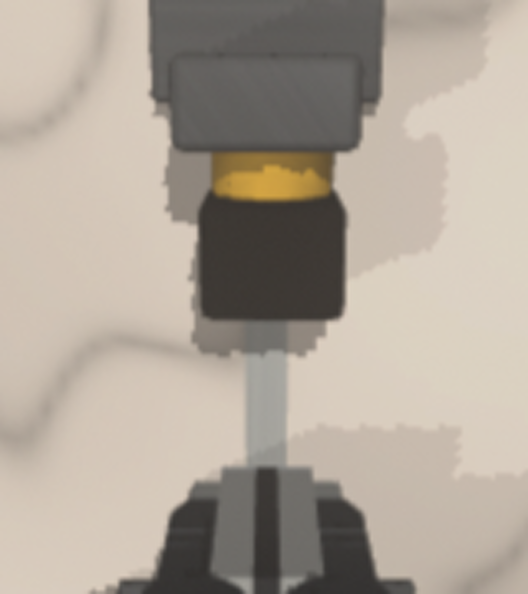

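Run:
```python
from h import *
w=load("W13");w4=load("W4");s=load("S12")
f=lambda x,y,z:onz(w,x/3.3+240,y/3.3+90,z)
def toc(p):
    d=p[:2]-CO;c,s_=np.cos(CY),np.sin(CY);return (np.array([c*d[0]+s_*d[1],-s_*d[0]+c*d[1]])*1000).round(1)
for n,p in dict(bl=(206,320),br=(340,320),tl=(203,197),tr=(343,197),sl=(216,195),an=(265,150)).items():
    print(n,toc(f(*p,.134 if n=="an" else .126)))
crop(w4,400,100,640,320,3,"w4ch"); crop(s,250,255,390,400,4,"s12ch")
for x,y in[(270,292),(317,273)]: print(onz(s,x,y,.09).round(4))
# ik checks on the chute
for th in (0,20,30,38):
  for sg in (1,-1):
    t=np.deg2rad(th)
    x=np.array([-np.sin(t),0,-np.cos(t)]);y=np.array([0,sg,0]);M=np.c_[x,y,np.cross(x,y)]
    r=R.from_matrix(M).as_rotvec()
    q=manip.solve_ik([.70,-.04,.10],r);q2=manip.solve_ik([.72,-.04,.2],r)
    print(th,sg,None if q is None else np.round(q,2),q2 is not None)
```

```text
bl [-15.8   7.4]
br [17.2  7.5]
tl [-16.1  37.6]
tr [17.3 37.6]
sl [-13.   38.1]
an [-1.3 49.3]
[ 0.6489 -0.1022  0.09  ]
[0.6503 0.0315 0.09  ]
0 1 [-0.07  0.71  1.53 -0.    0.91 -1.64] True
0 -1 [-0.07  0.71  1.53 -0.    0.91  1.5 ] True
20 1 [-0.07  0.85  1.27 -0.02  1.37 -1.63] True
20 -1 [-0.07  0.85  1.27 -0.02  1.37  1.51] True
30 1 [-0.06  0.94  1.14 -0.03  1.59 -1.62] True
30 -1 [-0.06  0.94  1.14 -0.03  1.59  1.52] True
38 1 [-0.06  1.01  1.04 -0.04  1.76 -1.62] True
38 -1 [-0.06  1.01  1.04 -0.04  1.76  1.52] True
```

View pics/w4ch.png

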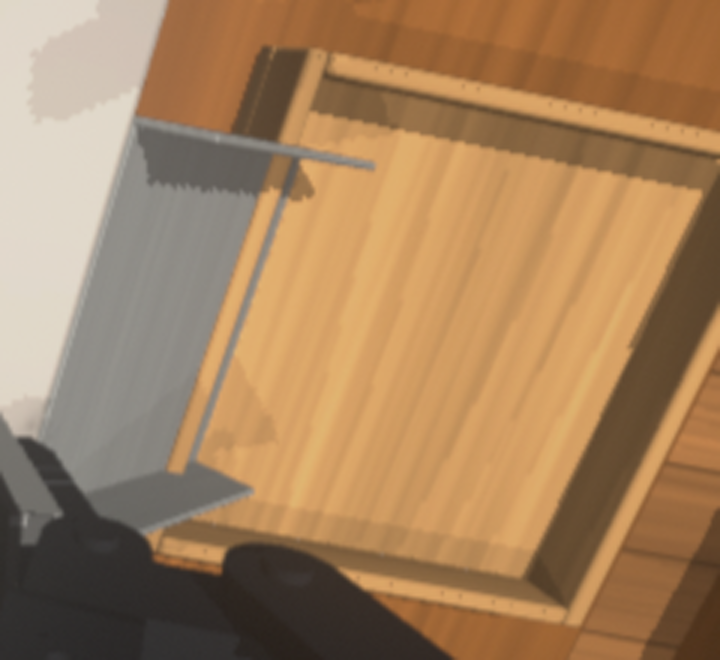

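View pics/s12ch.png

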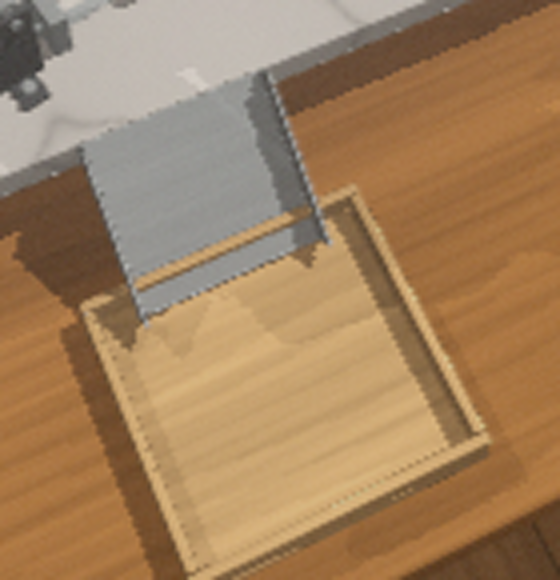

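The jaw is back (no change after the 1.2 s hold) and the block centre is at clamp (0.7, 22.5) mm. A wooden strip, the tray's near wall, shows across the chute, so I'll work out its geometry before releasing there.

Run:
```python
from h import *
w=load("W4");s=load("S12");w1=load("W1")
W=lambda x,y:(x/3+400,y/3+100); S=lambda x,y:(x/4+250,y/4+255)
def prof(c,p,n):
    o,d=ray(c,*p)
    # intersect: slide plane z=.09-.7813*(x-.648); tray wall top z=.041 
    X0=.648;k=np.tan(np.deg2rad(38))
    t=(.09-k*(o[0]-X0)-o[2])/(d[2]+k*d[0]);P=o+t*d
    Q=onz(c,*p,.041)
    print(n,"slide:",((P-[X0,-.038,.09])*1000).round(0),"walltop:",((Q-[X0,-.038,.09])*1000).round(0))
prof(w,W(240,270),"W strip near edge");prof(w,W(255,275),"W strip far edge");prof(w,W(262,278),"W grey line far")
prof(w,W(135,120),"W lip L");prof(w,W(45,430),"W lip R")
prof(w,W(300,100),"W wall outside chute near/outer");prof(w,W(318,100),"W wall outside far")
prof(s,S(215,252),"S strip upper edge");prof(s,S(220,262),"S strip lower edge");prof(s,S(232,285),"S slide end")
prof(s,S(350,190),"S tray corner");prof(s,S(90,305),"S tray corner2")
```

```text
W strip near edge slide: [ 75.  19. -59.] walltop: [ 70.  21. -49.]
W strip far edge slide: [ 87.  17. -68.] walltop: [ 76.  20. -49.]
W grey line far slide: [ 93.  16. -72.] walltop: [ 78.  20. -49.]
W lip L slide: [-5. 66.  4.] walltop: [ 17.  65. -49.]
W lip R slide: [ -3. -33.   3.] walltop: [ 18. -52. -49.]
W wall outside chute near/outer slide: [ 76.  82. -60.] walltop: [ 70.  82. -49.]
W wall outside far slide: [ 88.  84. -69.] walltop: [ 76.  83. -49.]
S strip upper edge slide: [ 78.  -5. -61.] walltop: [ 83.  -6. -49.]
S strip lower edge slide: [ 84.  -4. -66.] walltop: [ 91.  -6. -49.]
S slide end slide: [ 98.  -2. -76.] walltop: [108.  -5. -49.]
S tray corner slide: [ 77.  95. -60.] walltop: [ 81.  93. -49.]
S tray corner2 slide: [ 77. -93. -60.] walltop: [ 82. -93. -49.]
```

The strip comes out near slide level (z about −61 mm from the lip, x 75–84). It is a shallow ledge, not a step, so a seat released high on the slide should carry over it. Now I'll take the seat and put it on the slide, tilted 38° and sleeve first.

```bash
cat >> h.py <<'E'
TH=np.deg2rad(38); CX=np.array([-np.sin(TH),0,-np.cos(TH)])
def ch_ori():
    y=np.array([0,-1.,0]); return R.from_matrix(np.c_[CX,y,np.cross(CX,y)]).as_rotvec()
def ch(xc,h,g=.029):
    b=np.array([.647+xc,-.038,.09-np.tan(TH)*xc]); return b-CX*(h+g)
E
python3 - <<'E'
from h import *
for h in (.07,.0,-.01): print(manip.solve_ik(ch(.032,h),ch_ori()))
x,y=.0006,.0225
manip.command_gripper(.07);
manip.servo_line(cl(x,y,.10),rate=.25)
manip.servo_line(cl(x,y,.0290),rate=.12);st("down")
manip.command_gripper(.02,40);st("closed")
manip.servo_line(cl(x,y,.13),rate=.2);st("lift")
w=cam("wrist");crop(w,0,0,640,400,1.25,"w14")
E
```

```text
[-0.05469665  1.03171819  0.88797144 -0.03538886  1.88421845  1.51676341]
[-0.05740666  1.02049708  1.04689615 -0.03582201  1.7365204   1.51962853]
[-0.05781586  1.02054346  1.06718922 -0.03596224  1.71618122  1.52000539]
down t=34.12 p [ 0.5443 -0.0123  0.1198] F [-0.3 -0.4 -0.2] w 0.0700
closed t=34.52 p [ 0.5442 -0.0121  0.1199] F [-0.8 -0.9  6.2] w 0.0356
lift t=35.17 p [ 0.5429 -0.012   0.2192] F [ 0.5 -0.1 -0.9] w 0.0358
```

View pics/w14.png

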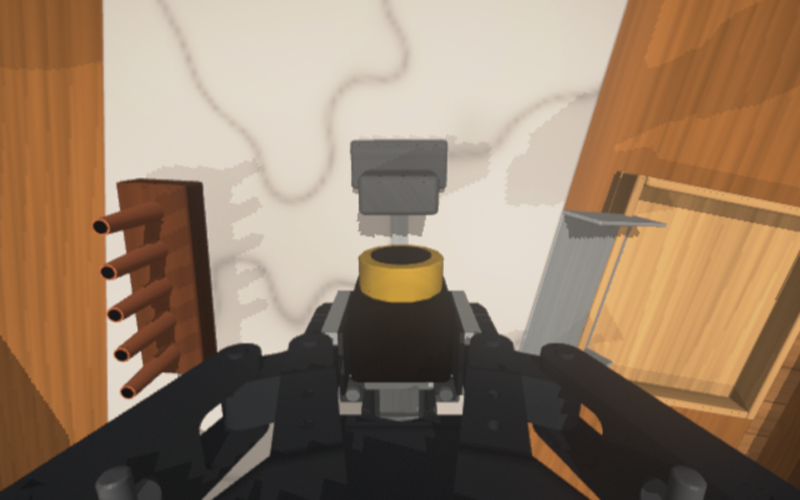

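The seat is held and the sleeve sits flush against the block, with no tenon visible. On to the chute.

Run:
```python
from h import *
o=ch_ori()
p=manip.get_position(); manip.servo_line([p[0],p[1],.25],rate=.25)
manip.move_to(ch(.032,.09),o);st("hover")
manip.servo_line(ch(.032,.008),rate=.15);st("near")
for h in (.004,.002,.0005,-.001,-.0025,-.004,-.0055,-.007):
    manip.servo_line(ch(.032,h),rate=.05);st(h)
    if np.linalg.norm(manip.get_contact_force())>4: break
a=cam("scene");crop(a,220,230,380,350,5,"a15")
b=cam("side");crop(b,150,100,330,240,4,"b15")
```

```text
hover t=37.03 p [ 0.752  -0.0379  0.1586] F [-0.5  0.4 -1.3] w 0.0356
near t=37.73 p [ 0.7027 -0.038   0.0955] F [ 0.8 -0.2 -0.5] w 0.0353
0.004 t=37.98 p [ 0.6997 -0.038   0.0914] F [ 0.7 -0.4 -0.4] w 0.0351
0.002 t=38.23 p [ 0.6981 -0.038   0.0894] F [ 0.6 -0.9 -0.4] w 0.0352
0.0005 t=38.48 p [ 0.6971 -0.038   0.0881] F [-0.7 -0.1 -0.3] w 0.0352
-0.001 t=38.73 p [ 0.6968 -0.038   0.0876] F [2.4 0.6 1.6] w 0.0353
-0.0025 t=38.98 p [ 0.6967 -0.038   0.0876] F [ 6.1 -0.5  6.9] w 0.0353
```

View pics/a15.png

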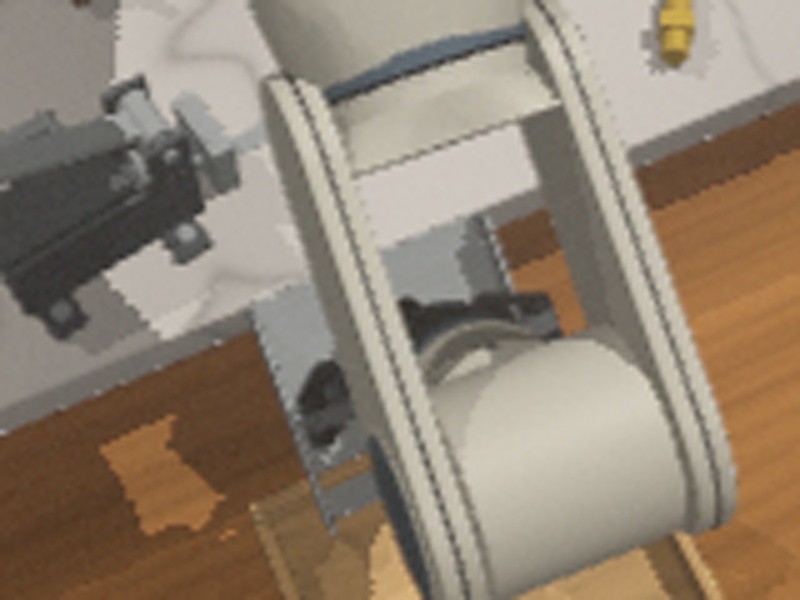

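View pics/b15.png

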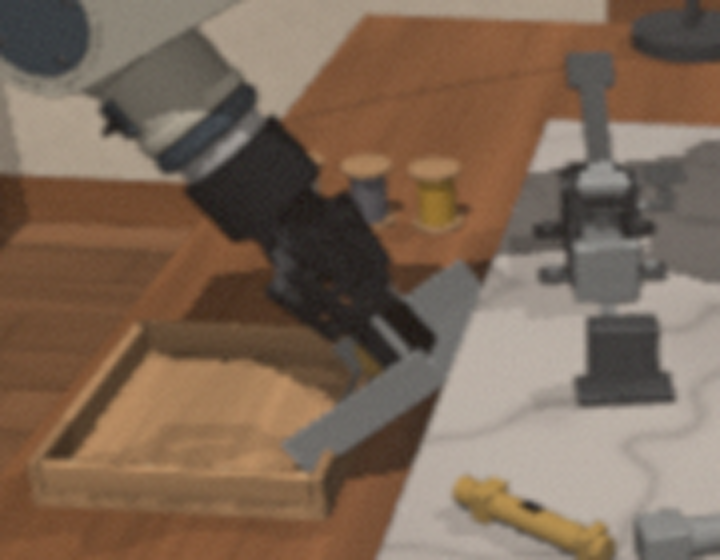

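The seat rests on the slide between the walls, with about 9 N normal contact, exactly where the model put it. I'll let go.

Run:
```python
from h import *
manip.command_gripper(.06);manip.hold(.3);st("open")
manip.servo_line(ch(.032,.10),rate=.25)
manip.servo_line(ch(.032,.10)+np.array([-.08,0,.10]),rate=.3);st()
manip.move_to([.50,.12,.36],ori(0))
manip.hold(.5)
a=cam("scene");b=cam("side");crop(a,230,250,390,400,4,"a16");crop(a,100,140,460,370,2,"a16f");crop(b,150,130,330,320,4,"b16");st()
```

```text
open t=39.74 p [ 0.6952 -0.038   0.0858] F [-0.1  0.2  0.1] w 0.0601
t=40.88 p [ 0.6773 -0.038   0.2658] F [-0.2  0.7 -0.2] w 0.0603
t=42.66 p [0.5  0.12 0.36] F [-0.7  0.5 -0.3] w 0.0594
```

View pics/a16.png

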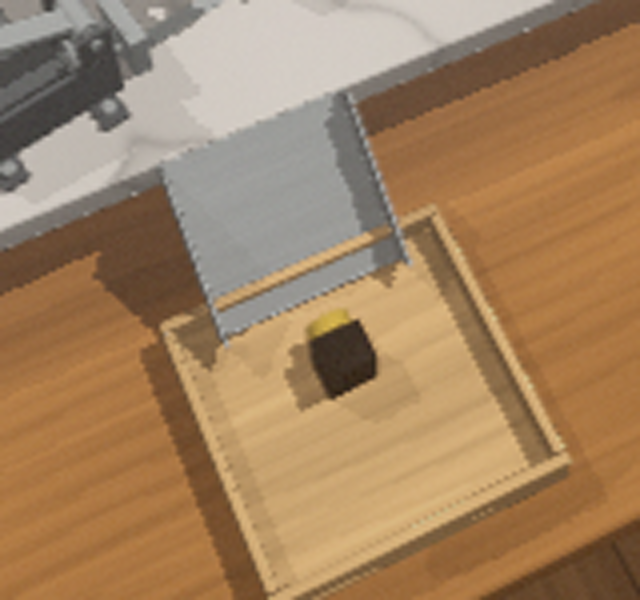

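View pics/a16f.png

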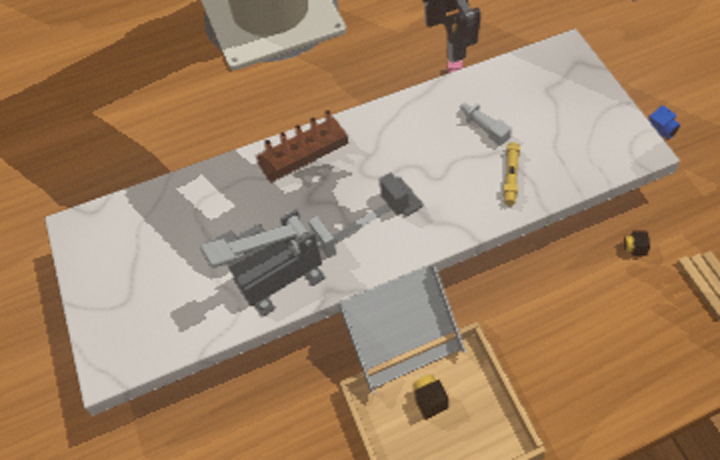

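View pics/b16.png

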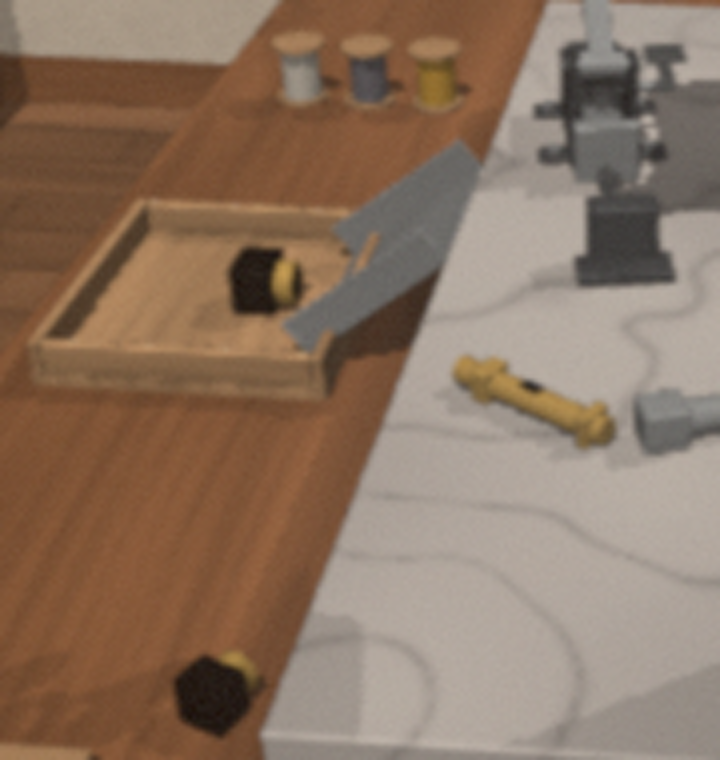

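The seat is in the tray on its floor, about (345,358) in the crop. It tumbled end over end, so the sleeve now faces the chute, still flush. The rack, mandrel and pipe are in place. I'll check that the seat is at rest, then hand in.

Run:
```python
from h import *
a=cam("scene");manip.hold(.3);b=cam("scene")
d=np.abs(a["image"][320:400,280:370].astype(int)-b["image"][320:400,280:370]).max(2)
print("moving px",(d>40).sum())
s0=load("S1")
for n,(u0,v0,u1,v1) in dict(rack=(225,190,278,232),mand=(325,186,358,214),pipe=(348,208,364,244)).items():
    print(n,(np.abs(s0["image"][v0:v1,u0:u1].astype(int)-b["image"][v0:v1,u0:u1]).max(2)>90).sum())
st(); manip.sign_off()
```

```text
moving px 0
rack 0
mand 0
pipe 0
t=43.06 p [0.5    0.12   0.3601] F [0.5 0.3 0.9] w 0.0600
the job is handed in; nothing more can be done
```

The finished reed seat is lying in the wooden tray with its brass sleeve home. The job was handed in at 43 s of the 72 s allowed.

- **Pressing:** I stood the larger black seat in line between the jaws and let go. Three full trigger strokes followed. A fourth went hard part-way down at 33 N on the lever.
- **Release:** I held the release lever down for more than a second, until the jaw had stopped moving. Only then did I pick up the seat and let it go on the slide.

Last checks:
- **Sleeve:** no tenon showed between sleeve and block, either in the clamp or when lifted out. This is read from images, so a gap under about 1 mm would not show.
- **Jaw:** it did not move during the hold, and it stood behind its starting position.
- **Tray:** the seat was still in two pictures 0.3 s apart and lies clear of the chute's foot. It tumbled on the way down, so its sleeve now faces back towards the chute.
- **Other things:** comparing pictures from before and after, the pitch pipe, mandrel and staple rack had not moved.
- **Robot:** it was touching nothing when I handed in. The largest force I read was about 37 N, at the fingertips on the trigger.

No check failed. The one disagreement was the tray's near-wall height: my two views put its top about 12 mm lower than I had taken from the description. It made no difference to the result.

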